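Make up two candle kits on their packing boards

TASK

Make up the two candle kits, one on each plywood packing board, from the row of stock standing just behind the boards. On the three-bay board put the small shell candle in the large rectangular bay, the dropper bottle in the round bay and the seal stamp in the small square bay; on the two-bay board put the clover-shaped pillar candle in the square bay and the shorter ribbed pillar candle in the round bay. Set each thing down gently, upright and resting on the floor of its bay, without dropping it or knocking anything over, and leave the larger shell and the taller ribbed pillar where they stand.

Things in the scene. Friction and masses are not known exactly. Their poses are not given: they have to be found in the camera images.
- gift_board: Plywood packing board with three lined bays in a row, 118 (x) x 244 (y) x 14 mm thick, lying flat and fixed to the table. Origin: centre of its underside. All bays are 8 mm deep (floor 6 mm above the underside). Bays in its frame, all at x = 0: a large rectangular bay 72 (x) x 102 (y) mm at one end, centre y = +63 mm; a round bay 58 mm across in the middle, centre y = -25 mm; a small square bay 52 x 52 mm at the other end, centre y = -88 mm.
- pair_board: Plywood packing board with two lined bays, 110 (x) x 196 (y) x 14 mm thick, lying flat and fixed to the table. Origin: centre of its underside. Bays 8 mm deep (floor 6 mm above the underside), in its frame both at x = 0: a square bay 84 x 84 mm, centre y = +48 mm; a round bay 88 mm across, centre y = -46 mm.
- small_shell: The smaller pale scallop-shell candle, on a flat foot, leaning to its +x: 52 mm thick overall (x -26 to +26), 78 mm long (y), solid to 34 mm high, thin wick to 46; 64 g. Origin: middle of this outline, in the underside, z up. Back slopes from x = -26 at the foot to -13 at 20 mm height; front upright at x = +25. Grasp across both along x, about 20 mm up: 38 mm thick there, middle at x = +6 mm.
- oil_bottle: The amber dropper bottle with black cap in the stock row just behind the boards (another stands far off at the back left of the table and is not wanted), upright: body 35 mm across and 68 mm high, cap 22 mm across up to 105 mm; 75 g. Origin: centre of the underside, z up along its axis.
- seal_stamp: The seal stamp in the stock row just behind the boards (another stands far off at the back left and is not wanted), standing on its round brass foot (28 mm across, 16 mm high), turned dark wooden handle up to 25 mm across, 82 mm high in all; 120 g. Origin: centre of the underside, z up along its axis.
- clover_pillar: Pale smooth pillar candle of four lobes (clover section), 62 x 63 mm across the lobes along its x and y, straight-sided, 135 mm high plus a thin wick to 148 mm; about 0.39 kg (varies). Origin: in the underside, z up; the candle's middle axis passes through x = -1 mm, y = +3.5 mm in its frame.
- short_pillar: The shorter of the two pale ribbed round pillar candles, in the stock row behind the boards; it is the shortest ribbed pillar on the table, 66 mm across, straight-sided, 95 mm high plus a thin wick to 109 mm; about 0.29 kg (varies). Origin: in the underside, z up; its middle axis passes through x = 0, y = +5 mm in its frame.
- large_shell: Bystander: the larger pale scallop-shell candle, 72 x 108 x 59 mm, loose, behind the stock. Origin: centre of the foot. Not to be moved.
- tall_pillar: Bystander: the taller pale ribbed pillar candle, 66 mm across, 139 mm high with its wick, loose, behind the stock. Origin: in the underside, its middle axis at y = +7 mm in its frame. Not to be moved.
There are look-alikes about, which are no part of the job. Leave any purple or turquoise look-alike of the short_pillar alone.

How it is judged:
By the outcome, as a careful person would: the job done as asked, in the order asked, and still so for the second after the job is handed in, with the robot touching nothing.
It also fails if it takes over 128 s, if anything falls off the work surface, if the arm or the gripper's body presses on something with over 40 N, if the wrist force passes 120 N, or if a joint passes its speed limit or range.

ROBOT

A 6-joint arm with a two-finger parallel gripper is mounted at the origin on a cart in front of the work surface, level with it; the furniture and walls round the work are solid. World frame = base frame: x ahead of the robot, y to its left, z up, the work surface at z = 0. Lengths are in m, angles in degrees, forces in N, time in s.
With the tool pointing down it reaches from about 0.35 to 0.875 m from the base axis. Payload 4.2 kg.
Tool frame: the origin (TCP) lies between the finger pads; the fingertips stand 25 mm ahead of it and the grasp point (between the pads) lies 6 mm ahead of it (r.tips_ahead is the distance from the TCP to the fingertips, in m); z points along the fingers, y is the direction in which the jaws open and shut (so a half turn about z gives the same grasp; the last joint's range is limited). The gripper opens to 87 mm and grips with 3 to 60 N. Pads are 19 mm wide; open, the fingers measure 117 mm over their backs; the gripper's body (75 mm by 190 mm) begins 51 mm behind the grasp point.
Start: joints at [-49.355, 22.042, 0.453, 0, -68.411, -14.817], TCP at [0.272, -0.563, 0.248] pointing down, gripper open.
Joint ranges: [-179.83, 179.83], [-69.29, 118.12], [-61.27, 80.66], [-181.25, 117.63], [-171.15, -9.14], [-177.46, 177.46]. Speed limits (degrees/s): [159.86, 159.86, 180, 180, 180, 180].

INTERFACE

Orientations are given as a 3x3 rotation matrix whose columns are the frame's x, y, z axes.
In Python, from station import r, vision, finish_job gives the robot as it stands.
- The arm moves only by the shell command python3 -m jog 'ROWS'. ROWS is a JSON object of lists of equal length, an entry for each row: "rot": the turn, a rotation vector about the world's x, y, z in degrees, a list of three; "delta_pos": the shift along the world's x, y, z in mm, a list of three; "grip": the opening in per cent of the stroke, from 0 (shut) to 100 (fully open). A call has 1 to 10 rows; each row shifts and turns the commanded pose from where the row before left it; what a row does not reach is not made up. A row lasts 1/12 s, in which the tool goes at most 41.7 mm and 7.16 degrees, less where a joint would pass 70% of its speed; a pose out of reach is approached as far as the arm can. A call with a gripper value outside its range is refused whole. The fingers move at their own pace and stop on an object; the grip force is fixed at half the most. Time passes only in rows, so rows that do not move let the fingers close. It gives the time, the measured TCP pose, the force and the opening at its end, in the units of the state.
- r.sense(): the state, without advancing time (a new reading comes with each control period).
- vision.capture(name): name is "scene" or "side" or "wrist"; returns a dict with "frame" (420x560x3 uint8, red, green, blue), "K" (3x3 intrinsics, pixels), "xyz" and "orientation" of the camera in the world. Camera axes: x right, y up, looking along -z (the intrinsics and any distortion apply to the point x, -y, -z); pixel columns grow to the right and rows downward; lengths in m; the calibration is good to about 2 mm. A picture is of the moment at which its call begins. There is no depth.
- finish_job(): hands the job in, once; it reports no verdict.
The state is a dict: "time_s": time; "joints": joint angles; "joint_velocities": joint speeds; "effort": joint torques, N m; "tcp_pos": TCP position; "ee_rot": TCP orientation; "wrist_force": force on the tool from outside, world axes, zero at the start; "moment": the same for the moment, N m; "gripper_width": opening from 0.0 (shut) to 1.0 (fully open).
Only numpy, scipy, OpenCV 4.12 (cv2) and the standard library are available. Lean on these libraries where they do the work, as an engineer would, in place of code of your own. Each camera call takes 0.05 s, during which the arm holds its last target. There are 200 camera calls.

## Working session

There is one attempt and no reset: what is moved stays moved. The work goes in short steps, Python scripts to look and compute and a shell command to move; the robot and the scene stay as the last step left them, time stands still between calls to the robot, and variables do not carry over. Pictures are saved under pics/ and viewed, about 12 in all and at most 16, crops included, and the job is handed in when it is done.

```bash
ls; mkdir -p pics; cat > h.py <<'E'
from station import r, vision, finish_job
import numpy as np, cv2
def cap(n,save=None):
    c=vision.capture(n)
    if save: cv2.imwrite('pics/'+save,cv2.cvtColor(c['frame'],cv2.COLOR_RGB2BGR))
    return c
def ray(c,u,v):
    K=np.array(c['K']);d=np.linalg.solve(K,[u,v,1.]);d=np.array([d[0],-d[1],-d[2]])
    return np.array(c['xyz']),np.array(c['orientation'])@d
def onz(c,u,v,z):
    o,d=ray(c,u,v);return o+d*(z-o[2])/d[2]
def proj(c,p):
    q=np.array(c['orientation']).T@(np.array(p)-np.array(c['xyz']));q=np.array([q[0],-q[1],-q[2]])
    q=np.array(c['K'])@q;return q[:2]/q[2]
E
python3 - <<'E'
from h import *
for n in('scene','side','wrist'):
    c=cap(n,n+'0.png');print(n,c['xyz'],np.round(c['orientation'],3).tolist(),np.round(c['K'],1).tolist(),[k for k in c])
s=r.sense();print(s['time_s'],s['ee_rot'],s['gripper_width'])
E
```

```text
pics
scene [-0.15757547  0.54598361  0.87083009] [[-0.569, 0.552, -0.609], [-0.822, -0.391, 0.414], [-0.01, 0.736, 0.677]] [[543.2, 0.0, 281.5], [0.0, 543.2, 210.3], [0.0, 0.0, 1.0]] ['frame', 'K', 'xyz', 'orientation']
side [0.52830046 0.79207599 0.68918197] [[-0.995, 0.076, -0.059], [-0.095, -0.659, 0.746], [0.018, 0.748, 0.663]] [[401.4, 0.0, 281.3], [0.0, 401.4, 206.6], [0.0, 0.0, 1.0]] ['frame', 'K', 'xyz', 'orientation']
wrist [ 0.20522605 -0.59519686  0.38336567] [[-0.435, -0.867, -0.244], [0.9, -0.418, -0.12], [0.002, -0.272, 0.962]] [[378.6, 0.0, 275.8], [0.0, 378.6, 210.1], [0.0, 0.0, 1.0]] ['frame', 'K', 'xyz', 'orientation']
0.15 [[-9.00163974e-01 -4.35550429e-01 -8.01829358e-04]
 [-4.35551158e-01  9.00162817e-01  1.44625288e-03]
 [ 9.18609100e-05  1.65110245e-03 -9.99998633e-01]] 1.0008869314755031
```

View pics/scene0.png

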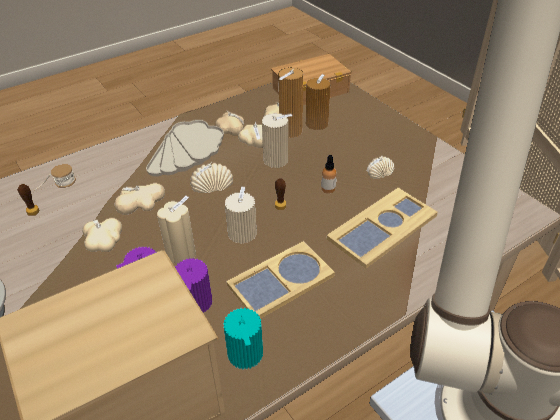

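View pics/side0.png

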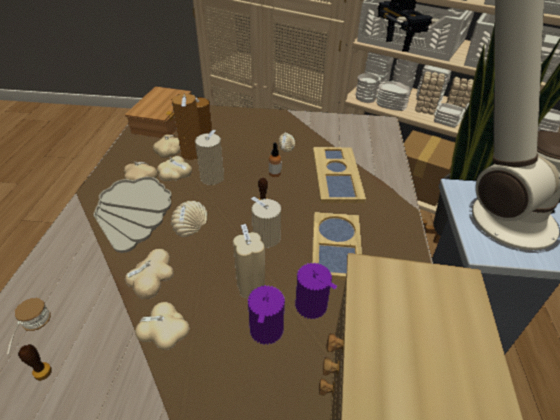

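Scene view: candidates. Small shell (380,167) vs large shell (212,178). Bottle in row (329,175). Stamp in row (281,193) vs far one (28,200). Short ribbed pillar (240,217) vs tall ribbed (275,140), purple (193,285), (140,265) and turquoise (243,338). Clover (176,235). Gift board is at (383,226), pair board at (281,278), with a tall wooden box at near left. Next, close crops to check the choice.

```bash
python3 - <<'E'
from h import *
a=cv2.imread('pics/scene0.png')[130:330,150:440];cv2.imwrite('pics/sc.png',cv2.resize(a,None,fx=2.75,fy=2.75,interpolation=cv2.INTER_CUBIC))
a=cv2.imread('pics/side0.png')[110:310,170:380];cv2.imwrite('pics/si.png',cv2.resize(a,None,fx=3,fy=3,interpolation=cv2.INTER_CUBIC))
E
```

```text
(no output)
```

View pics/sc.png

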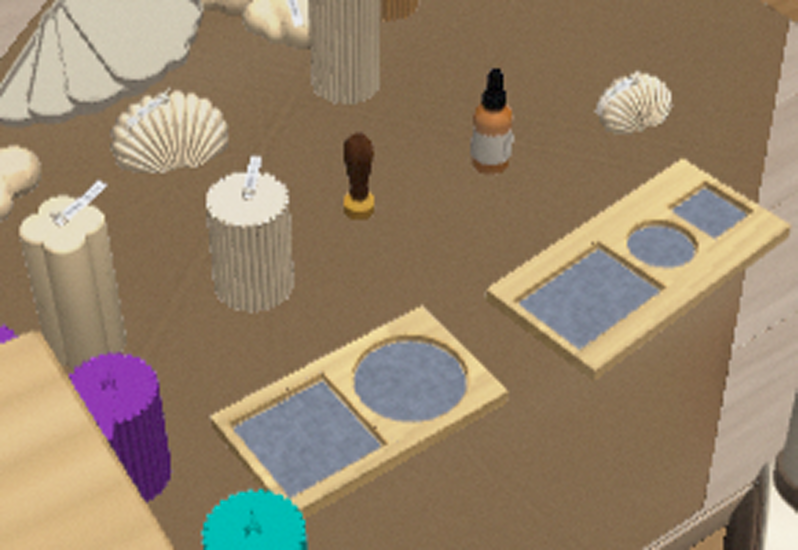

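View pics/si.png

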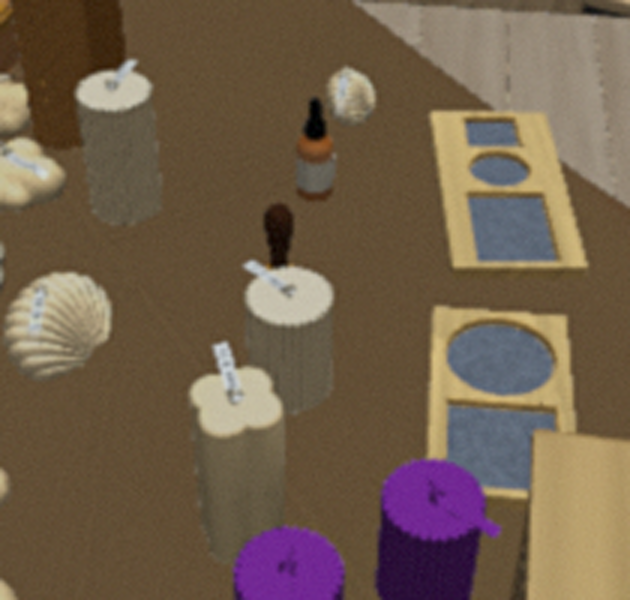

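The crops confirm the choice. Scene crop: clover top (65,220), short pillar top centre (248,198), stamp (358,175), bottle (491,130), small shell (634,101). The boards' top corners can be read as well. Casting rays next.

```bash
cat > m.py <<'E'
from h import *
S=vision.capture('scene');D=vision.capture('side')
def sc(x,y,z):return onz(S,150+(x)/2.75,130+(y)/2.75,z)[:2]
def si(x,y,z):return onz(D,170+x/3,110+y/3,z)[:2]
P=lambda n,*a:print(n,*[np.round(1000*q).tolist() for q in a])
for n,pts,f in(('gift sc',[(487,292),(684,158),(790,230),(597,366)],sc),('gift si',[(430,111),(546,111),(586,266),(453,268)],si),
 ('pair sc',[(212,414),(424,306),(507,394),(295,500)],sc),('pair si',[(434,307),(567,315),(577,432),(427,487)],si)):
  c=[f(x,y,.014) for x,y in pts];P(n,*c);P('  ctr',np.mean(c,0));P('  sides',*[np.array([np.linalg.norm(c[i]-c[i-1])]) for i in range(4)])
P('clover',sc(65,221,.135),si(236,403,.135));P('short',sc(248,198,.095),si(290,295,.095))
P('stamp foot',sc(359,203,.012),si(279,215,.075),sc(357,145,.073));P('bottle',sc(491,163,.006),sc(495,75,.1),si(315,103,.1),si(316,192,.006))
P('shell',sc(634,110,.017),si(351,98,.017))
P('shell ends sc',sc(598,108,.017),sc(671,95,.017),'') if 0 else None
P('tall',sc(346,-40,.125),si(114,90,.125));P('large',sc(172,135,.03),si(58,325,.03))
P('purple',sc(115,375,.1),si(433,495,.1));P('turq',sc(254,515,.1))
P('box corner si top',*[si(533,432,z) for z in(.1,.2,.3)]);P('box sc',*[onz(S,169,252,z)[:2] for z in (.1,.2,.3)],*[onz(S,216,330,z)[:2] for z in (.1,.2,.3)])
E
python3 m.py
```

```text
gift sc [486.0, -12.0] [516.0, -257.0] [397.0, -264.0] [375.0, -31.0]
  ctr [443.0, -141.0]
  sides [113.0] [247.0] [120.0] [234.0]
gift si [518.0, -253.0] [400.0, -267.0] [374.0, -24.0] [489.0, -8.0]
  ctr [445.0, -138.0]
  sides [246.0] [119.0] [244.0] [116.0]
pair sc [504.0, 234.0] [503.0, 39.0] [392.0, 43.0] [402.0, 226.0]
  ctr [450.0, 136.0]
  sides [102.0] [195.0] [110.0] [184.0]
pair si [504.0, 44.0] [393.0, 41.0] [392.0, 171.0] [502.0, 236.0]
  ctr [448.0, 123.0]
  sides [192.0] [110.0] [130.0] [128.0]
clover [630.0, 273.0] [629.0, 282.0]
short [614.0, 129.0] [613.0, 133.0]
stamp foot [636.0, 10.0] [637.0, 13.0] [640.0, 8.0]
bottle [617.0, -120.0] [622.0, -122.0] [622.0, -120.0] [619.0, -113.0]
shell [590.0, -265.0] [599.0, -262.0]
tall [811.0, -98.0] [792.0, -80.0]
large [790.0, 106.0] [801.0, 117.0]
purple [506.0, 302.0] [502.0, 313.0]
turq [351.0, 286.0]
box corner si top [438.0, 253.0] [454.0, 345.0] [469.0, 436.0]
box sc [564.0, 321.0] [471.0, 350.0] [377.0, 380.0] [354.0, 336.0] [288.0, 363.0] [221.0, 391.0]
```

View pics/wrist0.png

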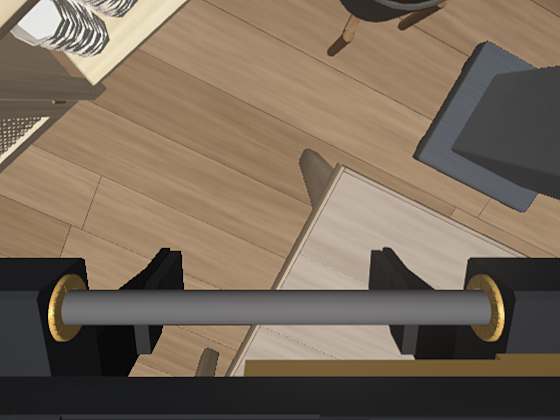

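Both cameras agree to about 1 cm. Gift board: centre ≈(444,-139), yaw ≈+6.5°. Pair board: centre ≈(448,138), yaw ≈-0.5°. All objects are within reach. I'm moving to look at the shell from close by.

```bash
python3 -m jog '{"rot":[[0,0,5.5],[0,0,5.5],[0,0,5.5],[0,0,5.5],[0,0,5.5],[0,0,5.5],[0,0,5.5],[0,0,5.5],[0,0,5.5],[0,0,5.5]],"delta_pos":[[27,30,0],[27,30,0],[27,30,0],[27,30,0],[27,30,0],[27,30,0],[27,30,0],[27,30,0],[27,30,0],[27,30,0]],"grip":[100,100,100,100,100,100,100,100,100,100]}'
python3 -m jog '{"rot":[[0,0,4.6],[0,0,4.6],[0,0,0]],"delta_pos":[[27,30,0],[27,30,0],[0,0,0]],"grip":[100,100,100]}'
python3 - <<'E'
from h import *
c=cap('wrist','w1.png');s=r.sense();print(s['time_s'],s['tcp_pos'],np.round(s['ee_rot'],3).tolist(),c['xyz'])
for p in((.595,-.263,.0),(.437,-.076,.006)):print(proj(c,p))
E
```

```text
time_s: 1.08
tcp_pos: [0.5433, -0.2607, 0.2476]
ee_rot: [[-0.154, -0.988, 0.0], [-0.988, 0.154, 0.0], [-0.0, -0.0, -1.0]]
wrist_force: [0.0, -0.5, -0.3]
gripper_width: 1.003
time_s: 1.33
tcp_pos: [0.6004, -0.1977, 0.2467]
ee_rot: [[0.009, -1.0, 0.002], [-1.0, -0.009, 0.0], [-0.0, -0.002, -1.0]]
wrist_force: [-0.1, -0.3, 0.1]
gripper_width: 1.001
1.3833 [ 0.59839322 -0.19952721  0.24666291] [[0.006, -1.0, -0.001], [-1.0, -0.006, 0.0], [-0.0, 0.001, -1.0]] [ 0.60097539 -0.27263252  0.38345305]
[282.28950531 112.95263269]
[423.48149782 289.69624769]
```

View pics/w1.png

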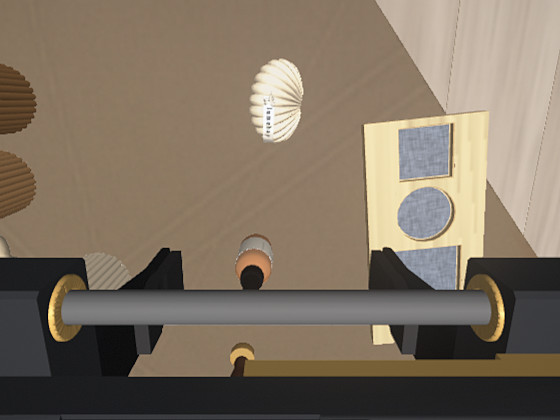

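The wrist view shows the shell at (276,101), long axis near vertical (world y), ribs converging at (302,98). The gift board is on the right: small bay (425,152), round bay (425,213). The bottle is at (254,262).

```bash
python3 - <<'E'
from h import *
c=vision.capture('wrist')
im=c['frame'];b=cv2.cvtColor(im,cv2.COLOR_RGB2BGR);cv2.imwrite('pics/w1c.png',cv2.resize(b[40:160,215:335],None,fx=5,fy=5,interpolation=cv2.INTER_CUBIC))
hsv=cv2.cvtColor(im,cv2.COLOR_RGB2HSV)
def big(m,x0,x1,y0,y1):
    z=np.zeros_like(m);z[y0:y1,x0:x1]=m[y0:y1,x0:x1]
    k,_=cv2.findContours(z,cv2.RETR_EXTERNAL,cv2.CHAIN_APPROX_NONE);return max(k,key=cv2.contourArea)
m=cv2.inRange(im,(170,160,120),(255,255,255))
k=big(m,230,330,40,160)
for z in(0,.02):
    p=np.array([onz(c,*q[0],z)[:2]*1000 for q in k],np.float32);print('shell',z,p.min(0),p.max(0),cv2.minAreaRect(p))
bl=cv2.inRange(hsv,(95,25,60),(130,255,255))
for n,bx in(('small',(385,470,118,184)),('round',(385,470,183,243))):
    k=big(bl,*bx);p=np.array([onz(c,*q[0],.006)[:2]*1000 for q in k],np.float32);print(n,cv2.minAreaRect(p))
P=[onz(c,u,v,.014)[:2]*1000 for u,v in((364,124),(488,111))];print('edge',P)
E
```

```text
shell 0 [ 575.20184 -312.49442] [ 626.8069  -235.59502] ((601.5009765625, -274.3082580566406), (77.56393432617188, 50.69119644165039), 83.8433837890625)
shell 0.02 [ 576.4387  -310.51013] [ 625.352   -237.62192] ((601.3660278320312, -274.3157958984375), (73.51807403564453, 48.047088623046875), 83.8432846069336)
small ((454.7593994140625, -226.9842529296875), (47.06501007080078, 48.50258255004883), 6.941832542419434)
round ((447.056640625, -164.034912109375), (51.91019821166992, 53.355777740478516), 5.250237941741943)
edge [array([ 514.48144294, -255.39704143]), array([ 398.17127134, -267.99457807])]
```

View pics/w1c.png

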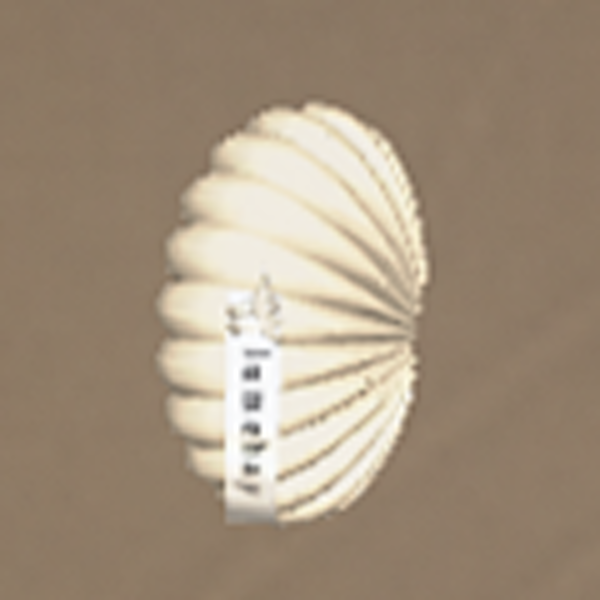

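The bays match the prediction: small (454.6,-226.9), round (447.1,-164.0), yaw 6.5°, so the large bay is at (437.4,-76.5). The shell outline is 77.6×50.7 mm at (601.5,-274.3), yaw ≈-6.2°. Its hinge/slope faces -x and its top leans to +x. I'm approaching the shell.

```bash
python3 -m jog '{"rot":[[0,0,-1],[0,0,-1],[0,0,-1],[0,0,-1],[0,0,-1],[0,0,-1.5],[0,0,0],[0,0,0]],"delta_pos":[[2,-12,-24],[2,-12,-24],[2,-12,-24],[2,-12,-24],[2,-12,-24],[2,-12,-24],[0,0,0],[0,0,0]],"grip":[100,100,100,100,100,100,100,100]}'
```

```text
time_s: 2.1
tcp_pos: [0.6066, -0.2759, 0.1021]
ee_rot: [[-0.115, -0.993, -0.004], [-0.993, 0.115, 0.001], [-0.0, 0.004, -1.0]]
wrist_force: [0.2, -0.7, 0.6]
gripper_width: 0.997
```

```bash
python3 -m jog '{"rot":[[0,0,0],[0,0,0],[0,0,0],[0,0,0],[0,0,0],[0,0,0]],"delta_pos":[[0,0,-28],[0,0,-25],[0,0,-14],[0,0,-4],[0,0,0],[0,0,0]],"grip":[100,100,100,100,100,100]}'
python3 -m jog '{"rot":[[0,0,0],[0,0,0],[0,0,0],[0,0,0],[0,0,0],[0,0,0],[0,0,0],[0,0,0]],"delta_pos":[[0,0,0],[0,0,0],[0,0,0],[0,0,0],[0,0,0],[0,0,0],[0,0,0],[0,0,0]],"grip":[80,60,50,30,20,10,0,0]}'
```

```text
time_s: 2.6
tcp_pos: [0.6096, -0.2748, 0.0348]
ee_rot: [[-0.112, -0.994, 0.003], [-0.994, 0.112, -0.001], [0.001, -0.003, -1.0]]
wrist_force: [0.5, -1.1, 0.2]
gripper_width: 1.0
time_s: 3.27
tcp_pos: [0.6079, -0.2746, 0.033]
ee_rot: [[-0.113, -0.994, -0.001], [-0.994, 0.113, -0.0], [0.0, 0.001, -1.0]]
wrist_force: [-2.5, 0.9, 5.8]
gripper_width: 0.512
```

```bash
python3 -m jog '{"rot":[[0,0,0],[0,0,0],[0,0,0],[0,0,0],[0,0,0]],"delta_pos":[[0,0,5],[0,0,15],[0,0,25],[0,0,15],[0,0,0]],"grip":[0,0,0,0,0]}'
python3 -m jog '{"rot":[[0,0,1],[0,0,2],[0,0,2],[0,0,2],[0,0,2],[0,0,2],[0,0,1],[0,0,1],[0,0,0],[0,0,0]],"delta_pos":[[-10,12,0],[-21,25,0],[-26,30,0],[-30,36,0],[-26,30,0],[-26,30,0],[-20,24,0],[-10,11.5,0],[0,0,0],[0,0,0]],"grip":[0,0,0,0,0,0,0,0,0,0]}'
python3 - <<'E'
from h import *
a=cap('side');b=cv2.cvtColor(a['frame'],cv2.COLOR_RGB2BGR);c=cap('wrist');w=cv2.cvtColor(c['frame'],cv2.COLOR_RGB2BGR)
R=lambda i:cv2.resize(i,(400,400),interpolation=cv2.INTER_CUBIC)
cv2.imwrite('pics/p1.png',np.hstack([R(b[90:230,270:410]),R(w[150:420,140:410])]));s=r.sense();print(s['tcp_pos'],s['gripper_width'],s['ee_rot'][0][1],s['time_s'])
E
```

```text
time_s: 3.68
tcp_pos: [0.611, -0.2753, 0.0968]
ee_rot: [[-0.112, -0.994, 0.008], [-0.994, 0.112, -0.002], [0.002, -0.008, -1.0]]
wrist_force: [0.2, -0.0, 0.3]
gripper_width: 0.427
time_s: 4.52
tcp_pos: [0.4425, -0.0795, 0.0925]
ee_rot: [[0.115, -0.993, 0.0], [-0.993, -0.115, 0.0], [-0.0, -0.0, -1.0]]
wrist_force: [0.7, -0.4, -0.3]
gripper_width: 0.427
[ 0.44351875 -0.08022825  0.09245326] 0.428538439212568 -0.9935581022147858 4.6167
```

View pics/p1.png

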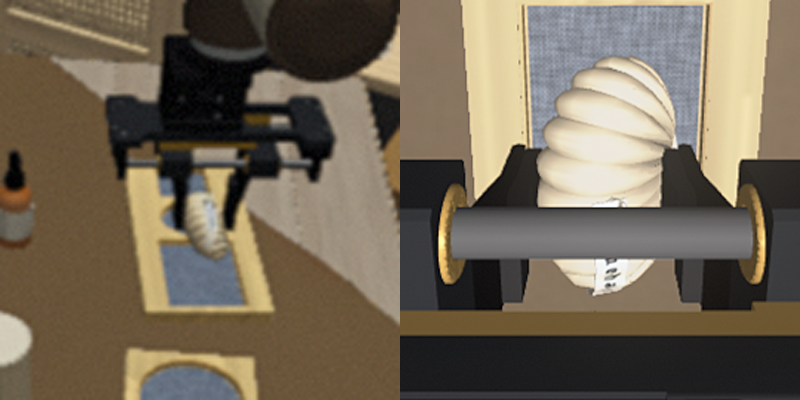

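The wrist view shows the shell held between the pads, jaw width now 37 mm (it was 44 before the lift). The shell may have slid or tilted in the fingers, so I'll check it in closer crops of both fixed cameras.

```bash
python3 - <<'E'
from h import *
o=[]
for n in('side','scene'):
    a=cap(n);b=cv2.cvtColor(a['frame'],cv2.COLOR_RGB2BGR)
    u,v=map(int,proj(a,(.4435,-.08,.075)));print(n,u,v);o.append(cv2.resize(b[v-33:v+33,u-33:u+33],(400,400),interpolation=cv2.INTER_CUBIC))
    # predicted foot points if upright
    for p in((.4435-.03,-.08,.065),(.4435+.022,-.08,.065),(.4435,-.041,.065),(.4435,-.119,.065)):
        q=(proj(a,p)-[u-33,v-33])*400/66;cv2.circle(o[-1],tuple(int(t) for t in q),4,(0,0,255),1)
cv2.imwrite('pics/p2.png',np.hstack(o))
E
```

```text
side 340 165
scene 365 214
```

View pics/p2.png

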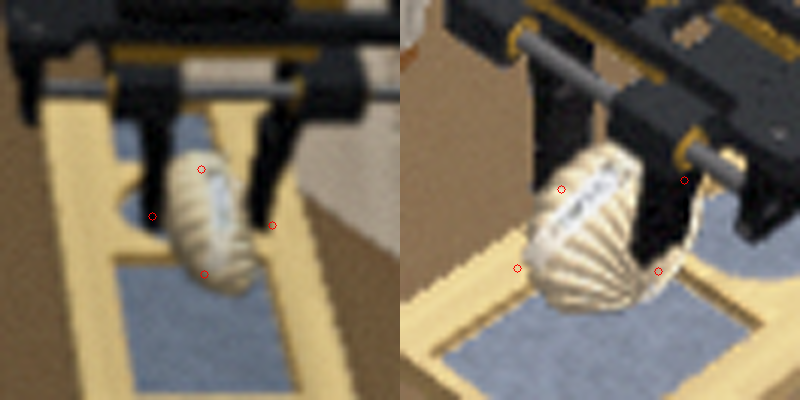

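The side crop shows the shell's lower edge about 12 mm below where the original grasp would put it. That fits the pads sliding up the sloped back to the ~38 mm section, with tips now about 20 mm above the foot. It may also be pitched a little. I'm lowering it in steps with force feedback.

```bash
python3 -m jog '{"rot":[[0,0,0],[0,0,0],[0,0,0],[0,0,0]],"delta_pos":[[-1,4,-10],[0,0,-10],[0,0,-8],[0,0,0]],"grip":[0,0,0,0]}'
python3 -m jog '{"rot":[[0,0,0],[0,0,0],[0,0,0]],"delta_pos":[[0,0,-2],[0,0,-2],[0,0,0]],"grip":[0,0,0]}'
python3 - <<'E'
from h import *
o=[]
for n in('side','scene'):
    a=cap(n);b=cv2.cvtColor(a['frame'],cv2.COLOR_RGB2BGR)
    u,v=map(int,proj(a,(.4425,-.077,.03)));o.append(cv2.resize(b[v-33:v+33,u-33:u+33],(400,400),interpolation=cv2.INTER_CUBIC))
cv2.imwrite('pics/p3.png',np.hstack(o));print(r.sense()['wrist_force'],r.sense()['tcp_pos'],r.sense()['time_s'])
E
```

```text
time_s: 5.05
tcp_pos: [0.4409, -0.0767, 0.0629]
ee_rot: [[0.112, -0.994, -0.004], [-0.994, -0.112, -0.0], [0.0, 0.004, -1.0]]
wrist_force: [-1.2, -0.8, -0.5]
gripper_width: 0.429
time_s: 5.3
tcp_pos: [0.4418, -0.0762, 0.0605]
ee_rot: [[0.113, -0.994, 0.0], [-0.994, -0.113, -0.0], [0.0, -0.0, -1.0]]
wrist_force: [-0.2, 0.1, -0.5]
gripper_width: 0.425
[-0.06380141 -0.16323625 -1.5632374 ] [ 0.44186208 -0.07606407  0.06077209] 5.4
```

View pics/p3.png

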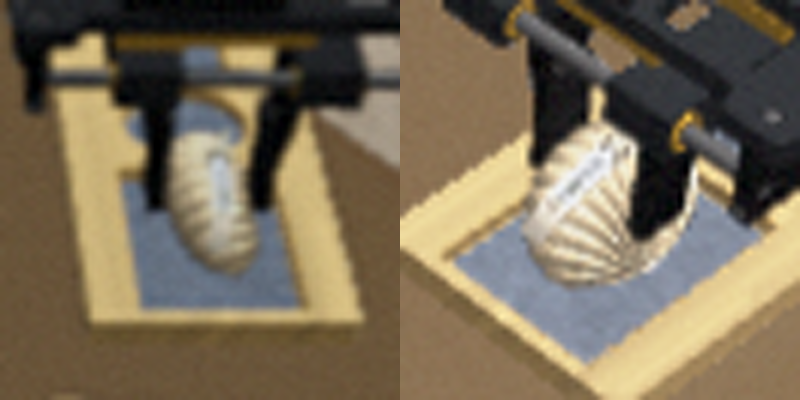

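```bash
for i in 1; do :; done
python3 -m jog '{"rot":[[0,0,0],[0,0,0],[0,0,0],[0,0,0]],"delta_pos":[[0,0,-2],[0,0,-2],[0,0,0],[0,0,0]],"grip":[0,0,0,0]}' | egrep 'tcp|force|width'
python3 -m jog '{"rot":[[0,0,0],[0,0,0],[0,0,0],[0,0,0]],"delta_pos":[[0,0,-1],[0,0,-1],[0,0,0],[0,0,0]],"grip":[0,0,0,0]}'| egrep 'tcp|force|width'
python3 -m jog '{"rot":[[0,0,0],[0,0,0],[0,0,0],[0,0,0]],"delta_pos":[[0,0,-1],[0,0,-1],[0,0,0],[0,0,0]],"grip":[0,0,0,0]}'| egrep 'tcp|force|width'
```

```text
tcp_pos: [0.4416, -0.076, 0.0565]
wrist_force: [0.1, -0.5, -0.7]
gripper_width: 0.429
tcp_pos: [0.4416, -0.076, 0.0545]
wrist_force: [-0.0, -0.3, -1.8]
gripper_width: 0.428
tcp_pos: [0.4416, -0.076, 0.0525]
wrist_force: [0.3, 0.1, -0.5]
gripper_width: 0.429
```

```bash

python3 -m jog '{"rot":[[0,0,0],[0,0,0],[0,0,0],[0,0,0]],"delta_pos":[[0,0,-1],[0,0,-1],[0,0,0],[0,0,0]],"grip":[0,0,0,0]}'| egrep 'tcp|force|width'
python3 -m jog '{"rot":[[0,0,0],[0,0,0],[0,0,0],[0,0,0]],"delta_pos":[[0,0,-1],[0,0,-1],[0,0,0],[0,0,0]],"grip":[0,0,0,0]}'| egrep 'tcp|force|width'
python3 - <<'E'
from h import *
o=[]
for n in('side','scene'):
    a=cap(n);b=cv2.cvtColor(a['frame'],cv2.COLOR_RGB2BGR)
    u,v=map(int,proj(a,(.4425,-.077,.03)));o.append(cv2.resize(b[v-25:v+25,u-25:u+25],(400,400),interpolation=cv2.INTER_CUBIC))
cv2.imwrite('pics/p4.png',np.hstack(o));print(r.sense()['moment'])
E
```

```text
tcp_pos: [0.4416, -0.076, 0.0505]
wrist_force: [-0.6, -0.1, -0.9]
gripper_width: 0.429
tcp_pos: [0.4419, -0.0761, 0.0495]
wrist_force: [-1.9, 0.2, 8.9]
gripper_width: 0.428
[ 0.11439377  0.88031899 -0.02230977]
```

View pics/p4.png

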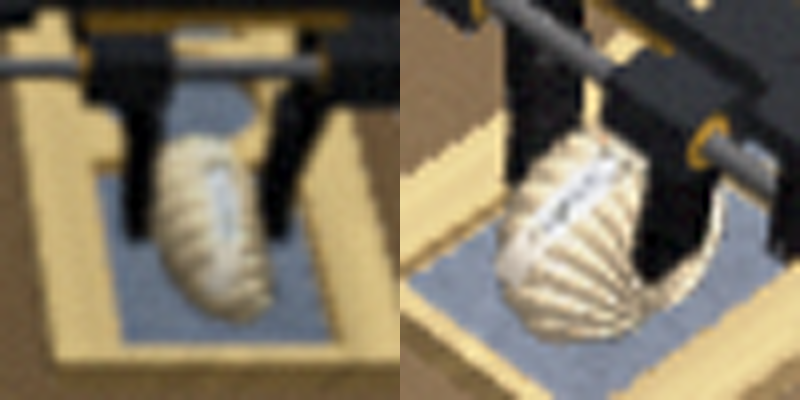

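Contact at TCP z 49.5 mm, which matches the foot flat on the bay floor. Both views show the shell seated upright inside the bay. I'll ease off, release and go for the bottle.

```bash

python3 -m jog '{"rot":[[0,0,0],[0,0,0],[0,0,0],[0,0,0],[0,0,0],[0,0,0]],"delta_pos":[[0,0,0.7],[0,0,0],[0,0,0],[0,0,0],[0,0,0],[0,0,0]],"grip":[30,45,52,60,75,90]}'| egrep 'tcp|force|width'
python3 -m jog '{"rot":[[0,0,0],[0,0,0],[0,0,0],[0,0,0],[0,0,-1],[0,0,-1],[0,0,-1],[0,0,-1],[0,0,-1],[0,0,-1]],"delta_pos":[[0,0,10],[0,0,25],[0,0,38],[0,0,28],[30,-6,5],[38,-10,0],[38,-10,0],[38,-10,0],[24,-5,0],[10,-2,0]],"grip":[100,100,100,100,100,100,100,100,100,100]}'
python3 -m jog '{"rot":[[0,0,0],[0,0,0]],"delta_pos":[[0,0,0],[0,0,0]],"grip":[100,100]}'
python3 - <<'E'
from h import *
a=cap('side');b=cv2.cvtColor(a['frame'],cv2.COLOR_RGB2BGR)
c=cap('wrist');w=cv2.cvtColor(c['frame'],cv2.COLOR_RGB2BGR)
cv2.imwrite('pics/p5.png',np.hstack([cv2.resize(b[100:220,250:370],(400,400)),cv2.resize(w[60:420,100:460],(400,400))]));s=r.sense();print(s['tcp_pos'],s['time_s'])
E
```

```text
tcp_pos: [0.4416, -0.076, 0.049]
wrist_force: [0.6, 0.7, 0.2]
gripper_width: 0.661
time_s: 8.5
tcp_pos: [0.6228, -0.12, 0.1541]
ee_rot: [[0.008, -1.0, 0.001], [-1.0, -0.008, -0.0], [0.0, -0.001, -1.0]]
wrist_force: [0.8, -0.4, -0.6]
gripper_width: 0.999
time_s: 8.67
tcp_pos: [0.6191, -0.1191, 0.1541]
ee_rot: [[0.009, -1.0, -0.002], [-1.0, -0.009, 0.0], [-0.0, 0.002, -1.0]]
wrist_force: [0.2, 0.9, 0.0]
gripper_width: 0.999
[ 0.61839167 -0.11881051  0.15492169] 8.7667
```

View pics/p5.png

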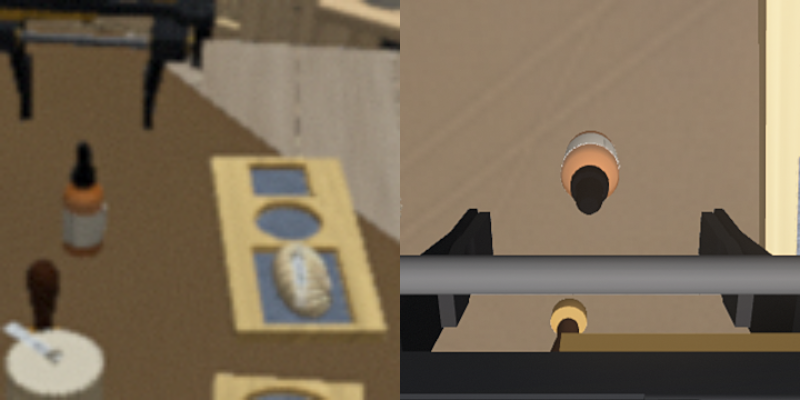

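The shell sits upright in its bay. The bottle is almost centred between the fingers, with its cap at wrist pixel (270,232). A quick numeric check, together with the stamp's foot.

```bash
python3 - <<'E'
from h import *
c=vision.capture('wrist')
P=lambda *a:print(*[np.round(1000*onz(c,u,v,z)[:2],1) for u,v,z in a])
f=lambda x,y:(100+(x-400)*.9,60+y*.9)
P((*f(590,212),.105),(*f(590,172),.068),(*f(590,131),.03),(*f(590,131),.05))
P((*f(568,314),.012),(*f(569,300),.0))
E
```

```text
[ 620.9 -118.4] [ 621.3 -127.3] [ 621.8 -143. ] [ 621.6 -146.9]
[638.    3.1] [637.9  -1.3]
```

```bash

python3 -m jog '{"rot":[[0,0,0],[0,0,0],[0,0,0],[0,0,0],[0,0,0],[0,0,0],[0,0,0]],"delta_pos":[[2.5,-0.5,-10],[0,0,-20],[0,0,-26],[0,0,-20],[0,0,-10],[0,0,-3.5],[0,0,0]],"grip":[100,100,100,100,100,100,100]}'| egrep 'tcp|force|width'
python3 -m jog '{"rot":[[0,0,0],[0,0,0],[0,0,0],[0,0,0],[0,0,0],[0,0,0],[0,0,0],[0,0,0],[0,0,0],[0,0,0]],"delta_pos":[[0,0,0],[0,0,0],[0,0,0],[0,0,0],[0,0,0],[0,0,0],[0,0,0],[0,0,0],[0,0,0],[0,0,0]],"grip":[80,65,55,50,46,42,38,30,10,0]}'| egrep 'tcp|force|width'
```

```text
tcp_pos: [0.6217, -0.1195, 0.0651]
wrist_force: [0.6, 0.2, 0.2]
gripper_width: 0.995
tcp_pos: [0.6221, -0.1195, 0.0657]
wrist_force: [0.3, 0.4, 0.9]
gripper_width: 0.389
```

```bash

python3 -m jog '{"rot":[[0,0,0],[0,0,0],[0,0,0],[0,0,0],[0,0,0],[0,0,0]],"delta_pos":[[0,0,0],[0,0,0],[0,0,5],[0,0,15],[0,0,22],[0,0,8]],"grip":[0,0,0,0,0,0]}'| egrep 'tcp|force|width'
python3 -m jog '{"rot":[[0,0,0],[0,0,0],[0,0,0],[0,0,0],[0,0,0],[0,0,0],[0,0,0],[0,0,0],[0,0,0],[0,0,0]],"delta_pos":[[-10,-3,0],[-20,-5,0],[-30,-8,0],[-34,-8,0],[-30,-8,0],[-25,-6,0],[-16,-4,0],[-10,-2.5,0],[0,0,0],[0,0,0]],"grip":[0,0,0,0,0,0,0,0,0,0]}'| egrep 'time|tcp|force|width'
```

```text
tcp_pos: [0.6236, -0.1197, 0.1187]
wrist_force: [-0.1, -0.4, 1.0]
gripper_width: 0.382
time_s: 11.57
tcp_pos: [0.4473, -0.1641, 0.1157]
wrist_force: [0.2, 0.3, -0.4]
gripper_width: 0.383
```

```bash

python3 -m jog '{"rot":[[0,0,0],[0,0,0],[0,0,0],[0,0,0],[0,0,0],[0,0,0],[0,0,0],[0,0,0]],"delta_pos":[[0,0,-8],[0,0,-12],[0,0,-12],[0,0,-6],[0,0,-3],[0,0,-1],[0,0,0],[0,0,0]],"grip":[0,0,0,0,0,0,0,0]}'| egrep 'time|tcp|force|width'
python3 -m jog '{"rot":[[0,0,0],[0,0,0],[0,0,0],[0,0,0]],"delta_pos":[[0,0,-1],[0,0,-0.5],[0,0,0],[0,0,0]],"grip":[0,0,0,0]}'| egrep 'tcp|force|width'
```

```text
time_s: 12.23
tcp_pos: [0.4477, -0.164, 0.074]
wrist_force: [0.3, -0.2, -1.6]
gripper_width: 0.383
tcp_pos: [0.4472, -0.1641, 0.0725]
wrist_force: [0.2, -0.9, -1.5]
gripper_width: 0.387
```

```bash

python3 -m jog '{"rot":[[0,0,0],[0,0,0],[0,0,0]],"delta_pos":[[0,0,-0.7],[0,0,0],[0,0,0]],"grip":[0,0,0]}'| egrep 'tcp|force|width'
```

```text
tcp_pos: [0.4473, -0.1641, 0.0717]
wrist_force: [0.0, -0.4, -0.2]
gripper_width: 0.383
```

```bash

python3 -m jog '{"rot":[[0,0,0],[0,0,0],[0,0,0]],"delta_pos":[[0,0,-0.5],[0,0,0],[0,0,0]],"grip":[0,0,0]}'| egrep 'tcp|force'
python3 -m jog '{"rot":[[0,0,0],[0,0,0],[0,0,0]],"delta_pos":[[0,0,-0.5],[0,0,0],[0,0,0]],"grip":[0,0,0]}'| egrep 'tcp|force'
```

```text
tcp_pos: [0.4473, -0.1641, 0.0716]
wrist_force: [-1.7, 0.4, 5.6]
tcp_pos: [0.4474, -0.1641, 0.0715]
wrist_force: [-2.8, 1.3, 9.3]
```

```bash

python3 -m jog '{"rot":[[0,0,0],[0,0,0],[0,0,0],[0,0,0],[0,0,0],[0,0,0],[0,0,0],[0,0,0]],"delta_pos":[[0,0,0.7],[0,0,0],[0,0,0],[0,0,0],[0,0,0],[0,0,0],[0,0,0],[0,0,0]],"grip":[30,40,44,50,60,80,100,100]}'| egrep 'tcp|force|width'
python3 -m jog '{"rot":[[0,0,0],[0,0,0],[0,0,0],[0,0,0],[0,0,0],[0,0,0],[0,0,0],[0,0,0],[0,0,0],[0,0,0]],"delta_pos":[[0,0,8],[0,0,20],[0,0,35],[0,0,37],[19,17,0],[28,25,0],[28,25,0],[28,25,0],[28,25,0],[28,25,0]],"grip":[100,100,100,100,100,100,100,100,100,100]}'| egrep 'tcp|force'
python3 -m jog '{"rot":[[0,0,0],[0,0,0],[0,0,0],[0,0,0]],"delta_pos":[[20,20,0],[11,10,0],[0,0,0],[0,0,0]],"grip":[100,100,100,100]}'| egrep 'time|tcp'
python3 - <<'E'
from h import *
a=cap('side');b=cv2.cvtColor(a['frame'],cv2.COLOR_RGB2BGR)
c=cap('wrist');w=cv2.cvtColor(c['frame'],cv2.COLOR_RGB2BGR)
cv2.imwrite('pics/p6.png',np.hstack([cv2.resize(b[110:250,250:390],(400,400)),cv2.resize(w[60:420,100:460],(400,400))]));s=r.sense();print(s['tcp_pos'],s['time_s'])
E
```

```text
tcp_pos: [0.4471, -0.164, 0.0711]
wrist_force: [-0.7, 0.9, 0.2]
gripper_width: 0.72
tcp_pos: [0.6072, -0.0207, 0.1721]
wrist_force: [0.5, -0.9, 0.1]
time_s: 15.15
tcp_pos: [0.6371, 0.0085, 0.1711]
[0.6363236  0.0074274  0.17143029] 15.25
```

View pics/p6.png

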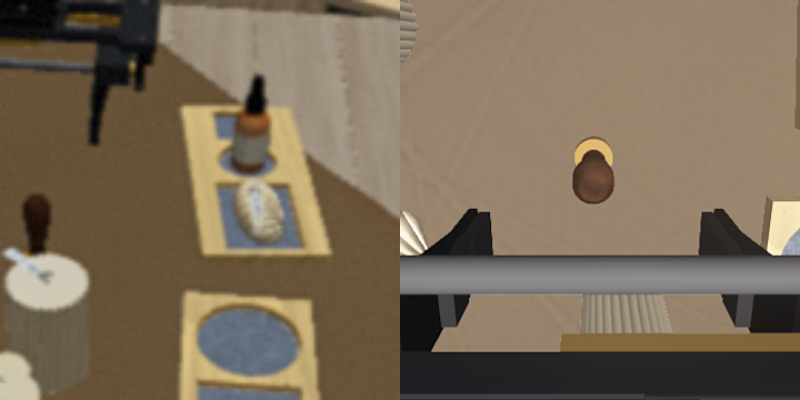

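The bottle stands upright in the round bay and the shell is undisturbed. The stamp is centred between the fingers: head at wrist pixel (274,222), foot (275,198).

```bash
python3 - <<'E'
from h import *
c=vision.capture('wrist')
f=lambda x,y:(100+(x-400)*.9,60+y*.9)
for p,z in(((593,182),.07),((593,153),.014)):print(np.round(1000*onz(c,*f(*p),z),1))
print(r.sense()['tcp_pos'],c['xyz'])
E
python3 -m jog '{"rot":[[0,0,0],[0,0,0],[0,0,0],[0,0,0],[0,0,0],[0,0,0]],"delta_pos":[[0,0,-15],[0,0,-22],[0,0,-22],[0,0,-10],[0,0,0],[0,0,0]],"grip":[100,100,100,100,100,100]}'| egrep 'tcp|force|width'
```

```text
[637.6   9.4  70. ]
[637.9   5.5  14. ]
[0.63633069 0.00717978 0.17160998] [ 0.63712238 -0.0674643   0.30820771]
tcp_pos: [0.6371, 0.0074, 0.1027]
wrist_force: [0.1, -0.0, 0.6]
gripper_width: 0.998
```

```bash

python3 -m jog '{"rot":[[0,0,0],[0,0,0],[0,0,0],[0,0,0],[0,0,0]],"delta_pos":[[0.7,0,-12],[0,0,-14],[0,0,-8],[0,0,0],[0,0,0]],"grip":[100,100,100,100,100]}'| egrep 'tcp|force|width'
python3 -m jog '{"rot":[[0,0,0],[0,0,0],[0,0,0],[0,0,0],[0,0,0],[0,0,0],[0,0,0],[0,0,0],[0,0,0],[0,0,0]],"delta_pos":[[0,0,0],[0,0,0],[0,0,0],[0,0,0],[0,0,0],[0,0,0],[0,0,0],[0,0,0],[0,0,0],[0,0,0]],"grip":[80,65,55,46,40,35,30,25,20,10]}'| egrep 'tcp|force|width'
python3 -m jog '{"rot":[[0,0,0],[0,0,0],[0,0,0],[0,0,0],[0,0,0]],"delta_pos":[[0,0,0],[0,0,0],[0,0,0],[0,0,0],[0,0,0]],"grip":[0,0,0,0,0]}'| egrep 'tcp|force|width'
```

```text
tcp_pos: [0.6379, 0.0079, 0.0682]
wrist_force: [0.7, 0.7, 1.1]
gripper_width: 0.999
tcp_pos: [0.6378, 0.008, 0.0682]
wrist_force: [-0.3, -0.5, 0.2]
gripper_width: 0.326
tcp_pos: [0.6379, 0.008, 0.0682]
wrist_force: [0.1, 0.3, -0.2]
gripper_width: 0.274
```

```bash

python3 -m jog '{"rot":[[0,0,0],[0,0,0],[0,0,0],[0,0,0],[0,0,0]],"delta_pos":[[0,0,5],[0,0,18],[0,0,30],[0,0,22],[0,0,5]],"grip":[0,0,0,0,0]}'| egrep 'tcp|force|width'
python3 -m jog '{"rot":[[0,0,0],[0,0,0],[0,0,0],[0,0,0],[0,0,0],[0,0,0],[0,0,0],[0,0,0],[0,0,0],[0,0,0]],"delta_pos":[[-3,-15,0],[-10,-30,0],[-13,-36,0],[-16,-36,0],[-22,-32,0],[-25,-28,0],[-28,-22,0],[-28,-18,0],[-23,-10,0],[-15,-7.7,0]],"grip":[0,0,0,0,0,0,0,0,0,0]}'| egrep 'time|tcp|force|width'
python3 -m jog '{"rot":[[0,0,0],[0,0,0],[0,0,0]],"delta_pos":[[0,0,0],[0,0,0],[0,0,0]],"grip":[0,0,0]}'| egrep 'tcp|width'
```

```text
tcp_pos: [0.6401, 0.0082, 0.1531]
wrist_force: [-0.1, -0.7, -0.8]
gripper_width: 0.274
time_s: 18.72
tcp_pos: [0.4506, -0.2277, 0.1468]
wrist_force: [1.1, 0.4, -0.5]
gripper_width: 0.272
tcp_pos: [0.4555, -0.2267, 0.1481]
gripper_width: 0.272
```

```bash

python3 -m jog '{"rot":[[0,0,0],[0,0,0],[0,0,0],[0,0,0],[0,0,0],[0,0,0],[0,0,0],[0,0,0]],"delta_pos":[[-0.5,0,-12],[0,0,-18],[0,0,-18],[0,0,-14],[0,0,-7],[0,0,-3],[0,0,0],[0,0,0]],"grip":[0,0,0,0,0,0,0,0]}'| egrep 'tcp|force'
python3 -m jog '{"rot":[[0,0,0],[0,0,0],[0,0,0]],"delta_pos":[[0,0,-0.7],[0,0,-0.7],[0,0,0]],"grip":[0,0,0]}'| egrep 'tcp|force'
```

```text
tcp_pos: [0.4553, -0.2266, 0.0767]
wrist_force: [0.7, 0.7, -1.3]
tcp_pos: [0.4546, -0.2268, 0.0754]
wrist_force: [-0.4, 0.1, -0.9]
```

```bash

python3 -m jog '{"rot":[[0,0,0],[0,0,0],[0,0,0]],"delta_pos":[[0,0,-0.7],[0,0,0],[0,0,0]],"grip":[0,0,0]}'| egrep 'tcp|force'
python3 -m jog '{"rot":[[0,0,0],[0,0,0],[0,0,0]],"delta_pos":[[0,0,-0.6],[0,0,0],[0,0,0]],"grip":[0,0,0]}'| egrep 'tcp|force'
```

```text
tcp_pos: [0.4543, -0.2268, 0.0743]
wrist_force: [0.4, -1.3, -1.2]
tcp_pos: [0.4546, -0.2268, 0.0741]
wrist_force: [-2.2, 0.6, 3.5]
```

```bash

python3 -m jog '{"rot":[[0,0,0],[0,0,0],[0,0,0],[0,0,0],[0,0,0],[0,0,0],[0,0,0],[0,0,0]],"delta_pos":[[0,0,0.6],[0,0,0],[0,0,0],[0,0,0],[0,0,0],[0,0,0],[0,0,0],[0,0,0]],"grip":[20,30,35,40,50,70,100,100]}'| egrep 'tcp|force|width'
python3 -m jog '{"rot":[[0,0,0],[0,0,0],[0,0,0],[0,0,0],[0,0,0],[0,0,0],[0,0,0],[0,0,0],[0,0,0],[0,0,0]],"delta_pos":[[0,0,8],[0,0,22],[0,0,38],[0,0,38],[0,0,30],[15,15,15],[15,34,10],[15,36,10],[15,36,0],[15,36,0]],"grip":[100,100,100,100,100,100,100,100,100,100]}'| egrep 'tcp|force'
python3 -m jog '{"rot":[[0,0,0],[0,0,0],[0,0,0],[0,0,0],[0,0,0],[0,0,0],[0,0,0],[0,0,0],[0,0,0],[0,0,0]],"delta_pos":[[12,38,0],[12,38,0],[12,38,0],[12,38,0],[10,38,0],[10,38,0],[10,38,0],[10,38,0],[8,38,0],[5,30,0]],"grip":[100,100,100,100,100,100,100,100,100,100]}'| egrep 'tcp|force'
python3 -m jog '{"rot":[[0,0,0],[0,0,0],[0,0,0]],"delta_pos":[[0,20,0],[0,8,0],[0,0,0]],"grip":[100,100,100]}'| egrep 'time|tcp'
python3 - <<'E'
from h import *
a=cap('side');b=cv2.cvtColor(a['frame'],cv2.COLOR_RGB2BGR)
c=cap('wrist');w=cv2.cvtColor(c['frame'],cv2.COLOR_RGB2BGR)
cv2.imwrite('pics/p7.png',np.hstack([cv2.resize(b[110:220,270:380],(300,300)),cv2.resize(w[:300],(500,300))]));s=r.sense();print(s['tcp_pos'],s['time_s'])
im=c['frame'];m=cv2.inRange(im,(185,170,125),(255,255,235))
k,_=cv2.findContours(m,cv2.RETR_EXTERNAL,cv2.CHAIN_APPROX_NONE)
for q in k:
    if cv2.contourArea(q)>300:
        p=np.array([onz(c,*t[0],.135)[:2]*1000 for t in q],np.float32);print(cv2.boundingRect(q),cv2.minAreaRect(p))
E
```

```text
tcp_pos: [0.4543, -0.2267, 0.0741]
wrist_force: [0.0, 0.5, -0.5]
gripper_width: 0.617
tcp_pos: [0.5299, -0.0682, 0.247]
wrist_force: [1.3, -0.6, -0.9]
tcp_pos: [0.6305, 0.305, 0.2454]
wrist_force: [0.6, -0.7, -0.3]
time_s: 22.97
tcp_pos: [0.6299, 0.3319, 0.2447]
[0.63009668 0.32951436 0.24541163] 23.0667
(129, 330, 75, 46) ((713.5830688476562, 438.77923583984375), (57.243709564208984, 39.67490768432617), 0.5297117829322815)
(0, 165, 181, 124) ((760.256103515625, 348.3118591308594), (72.38070678710938, 125.64968872070312), 74.29660034179688)
(232, 94, 93, 95) ((629.2393798828125, 279.8266906738281), (52.80900192260742, 54.0715446472168), 25.182809829711914)
(1, 55, 98, 135) ((773.9003295898438, 270.4741516113281), (80.64485931396484, 55.10316467285156), 67.36202239990234)
(415, 0, 134, 86) ((508.17266845703125, 219.87086486816406), (73.7168960571289, 47.35456848144531), 0.43482300639152527)
```

View pics/p7.png

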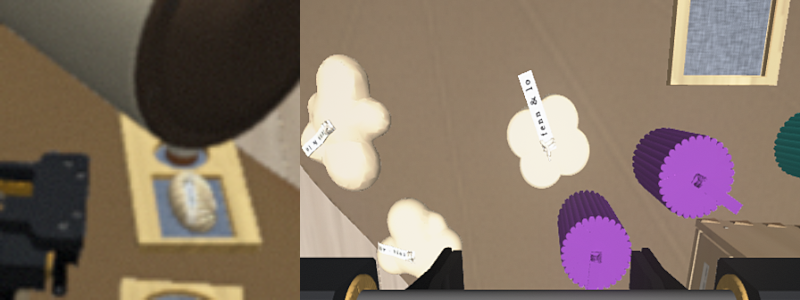

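Wrist view: the clover is centred at about (277,141), lobes at 25°+45°. The mask gives (629.2,279.8) and a 53 mm two-lobe flat at 25°, which makes a stable grasp. Purple candles at (665,175) and (595,250) are clear. The side crop shows the shell fine in its bay. Rotating and descending.

```bash

python3 -m jog '{"rot":[[0,0,4],[0,0,4],[0,0,4],[0,0,4],[0,0,4],[0,0,4.7],[0,0,0],[0,0,0],[0,0,0]],"delta_pos":[[-0.5,-8,0],[0,-8,0],[0,-8,-5],[0,-8,-10],[0,-8,-15],[0,-6,-15],[0,-3.5,0],[0,0,0],[0,0,0]],"grip":[100,100,100,100,100,100,100,100,100]}'| egrep 'tcp|ee_rot|force'
python3 - <<'E'
from h import *
c=cap('wrist');s=r.sense();print(s['tcp_pos'])
im=c['frame'];m=cv2.inRange(im,(185,170,125),(255,255,235))
k,_=cv2.findContours(m,cv2.RETR_EXTERNAL,cv2.CHAIN_APPROX_NONE)
for q in k:
    if cv2.contourArea(q)>500:
        p=np.array([onz(c,*t[0],.135)[:2]*1000 for t in q],np.float32);print(cv2.boundingRect(q),cv2.minAreaRect(p))
for n in('side','scene'):
    a=cap(n);print(n,proj(a,(.454,-.227,.05)))
    print(n,'stamp dark px',[a['frame'][int(v),int(u)].tolist() for u,v in [proj(a,(.4546,-.2268,z)) for z in(.015,.04,.065,.08)]])
E
```

```text
tcp_pos: [0.6305, 0.2799, 0.2017]
ee_rot: [[0.424, -0.906, 0.002], [-0.906, -0.424, 0.001], [0.0, -0.002, -1.0]]
wrist_force: [-0.3, 0.3, 0.6]
[0.6305909  0.28050268 0.20196515]
(231, 187, 94, 95) ((630.5014038085938, 277.650390625), (52.5235595703125, 56.67695617675781), 25.28228187561035)
(0, 180, 127, 106) ((740.876220703125, 328.6743469238281), (71.89446258544922, 57.998085021972656), 13.82241439819336)
(0, 3, 97, 152) ((771.484619140625, 253.31182861328125), (48.460548400878906, 77.29420471191406), 13.82242202758789)
(427, 0, 133, 257) ((528.0145874023438, 169.44924926757812), (69.01547241210938, 117.31340789794922), 0.4279593825340271)
(354, 0, 113, 70) ((616.846435546875, 155.42489624023438), (54.44451904296875, 31.30817222595215), 25.026912689208984)
side [335.52950761 142.88402317]
side stamp dark px [[36, 25, 23], [33, 29, 23], [37, 32, 22], [43, 35, 29]]
scene [410.21577803 194.69967092]
scene stamp dark px [[151, 143, 127], [166, 157, 138], [181, 169, 150], [188, 176, 157]]
```

```bash

python3 -m jog '{"rot":[[0,0,0],[0,0,0],[0,0,0],[0,0,0],[0,0,0],[0,0,0],[0,0,0]],"delta_pos":[[0,-0.5,-12],[0,0,-22],[0,0,-24],[0,0,-20],[0,0,-11],[0,0,0],[0,0,0]],"grip":[100,100,100,100,100,100,100]}'| egrep 'tcp|force|width'
python3 -m jog '{"rot":[[0,0,0],[0,0,0],[0,0,0],[0,0,0],[0,0,0],[0,0,0],[0,0,0],[0,0,0],[0,0,0],[0,0,0]],"delta_pos":[[0,0,0],[0,0,0],[0,0,0],[0,0,0],[0,0,0],[0,0,0],[0,0,0],[0,0,0],[0,0,0],[0,0,0]],"grip":[85,76,70,66,62,58,50,30,0,0]}'| egrep 'tcp|force|width'
python3 -m jog '{"rot":[[0,0,0],[0,0,0],[0,0,0],[0,0,0],[0,0,0]],"delta_pos":[[0,0,0],[0,0,0],[0,0,0],[0,0,2],[0,0,3]],"grip":[0,0,0,0,0]}'| egrep 'time|tcp|force|width'
```

```text
tcp_pos: [0.6299, 0.2804, 0.1108]
wrist_force: [1.1, 0.4, 0.3]
gripper_width: 0.995
tcp_pos: [0.6297, 0.2802, 0.1114]
wrist_force: [-1.4, -0.4, 2.4]
gripper_width: 0.614
time_s: 25.8
tcp_pos: [0.629, 0.2799, 0.1142]
wrist_force: [0.1, -0.4, -5.6]
gripper_width: 0.614
```

```bash

python3 -m jog '{"rot":[[0,0,0],[0,0,0],[0,0,0],[0,0,0],[0,0,0]],"delta_pos":[[0,0,8],[0,0,14],[0,0,14],[0,0,6],[0,0,0]],"grip":[0,0,0,0,0]}'| egrep 'tcp|force|width'
python3 -m jog '{"rot":[[0,0,0],[0,0,0],[0,0,0],[0,0,0],[0,0,0],[0,0,0],[0,0,0],[0,0,0],[0,0,0],[0,0,0]],"delta_pos":[[-5,-8,0],[-10,-16,0],[-16,-20,0],[-22,-18,0],[-26,-12,0],[-26,-8,0],[-26,-6,0],[-22,-4,0],[-17,-2,0],[-8,0,0]],"grip":[0,0,0,0,0,0,0,0,0,0]}'| egrep 'tcp|force|width'
python3 -m jog '{"rot":[[0,0,0],[0,0,0],[0,0,0],[0,0,0]],"delta_pos":[[-3,0,0],[0,0,0],[0,0,0],[0,0,0]],"grip":[0,0,0,0]}'| egrep 'time|tcp|force|width'
python3 - <<'E'
from h import *
c=cap('scene');hsv=cv2.cvtColor(c['frame'],cv2.COLOR_RGB2HSV);m=cv2.inRange(hsv,(95,25,60),(130,255,255))
z=np.zeros_like(m);z[240:300,273:325]=m[240:300,273:325];k=max(cv2.findContours(z,0,1)[0],key=cv2.contourArea)
p=np.array([onz(c,*t[0],.006)[:2]*1000 for t in k],np.float32);print('round bay',p.min(0),p.max(0))
E
```

```text
tcp_pos: [0.6308, 0.2809, 0.1602]
wrist_force: [0.1, 0.5, -4.7]
gripper_width: 0.613
tcp_pos: [0.4484, 0.1841, 0.1572]
wrist_force: [-0.6, -0.7, -4.8]
gripper_width: 0.616
time_s: 27.38
tcp_pos: [0.4498, 0.1867, 0.1581]
wrist_force: [0.5, 0.7, -3.5]
gripper_width: 0.62
round bay [413.0607  50.1683] [492.27197 130.15578]
```

```bash

python3 -m jog '{"rot":[[0,0,0],[0,0,0],[0,0,0],[0,0,0],[0,0,0],[0,0,0],[0,0,0]],"delta_pos":[[-1,0,-10],[0,0,-12],[0,0,-9],[0,0,-5],[0,0,-2],[0,0,0],[0,0,0]],"grip":[0,0,0,0,0,0,0]}'| egrep 'tcp|force'
python3 -m jog '{"rot":[[0,0,0],[0,0,0],[0,0,0]],"delta_pos":[[0,0,-0.7],[0,0,0],[0,0,0]],"grip":[0,0,0]}'| egrep 'tcp|force'
python3 -m jog '{"rot":[[0,0,0],[0,0,0],[0,0,0]],"delta_pos":[[0,0,-0.7],[0,0,0],[0,0,0]],"grip":[0,0,0]}'| egrep 'tcp|force'
```

```text
tcp_pos: [0.4483, 0.1865, 0.1204]
wrist_force: [0.2, 0.1, -4.9]
tcp_pos: [0.448, 0.1864, 0.1198]
wrist_force: [-0.2, 0.1, -4.1]
tcp_pos: [0.4478, 0.1863, 0.1188]
wrist_force: [-0.1, -0.4, -3.8]
```

```bash

python3 -m jog '{"rot":[[0,0,0],[0,0,0],[0,0,0]],"delta_pos":[[0,0,-0.7],[0,0,0],[0,0,0]],"grip":[0,0,0]}'| egrep 'tcp|force'
python3 -m jog '{"rot":[[0,0,0],[0,0,0],[0,0,0]],"delta_pos":[[0,0,-0.6],[0,0,0],[0,0,0]],"grip":[0,0,0]}'| egrep 'tcp|force'
```

```text
tcp_pos: [0.4478, 0.1862, 0.118]
wrist_force: [-0.5, -0.3, -4.5]
tcp_pos: [0.4478, 0.1863, 0.1174]
wrist_force: [-0.0, -0.2, -3.9]
```

```bash

python3 -m jog '{"rot":[[0,0,0],[0,0,0],[0,0,0]],"delta_pos":[[0,0,-0.6],[0,0,0],[0,0,0]],"grip":[0,0,0]}'| egrep 'tcp|force'
python3 -m jog '{"rot":[[0,0,0],[0,0,0],[0,0,0]],"delta_pos":[[0,0,-0.5],[0,0,0],[0,0,0]],"grip":[0,0,0]}'| egrep 'tcp|force'
```

```text
tcp_pos: [0.4479, 0.1863, 0.1173]
wrist_force: [-1.5, -0.6, 1.4]
tcp_pos: [0.4479, 0.1863, 0.1173]
wrist_force: [-4.0, -0.4, 5.8]
```

```bash

python3 -m jog '{"rot":[[0,0,0],[0,0,0],[0,0,0],[0,0,0],[0,0,0],[0,0,0],[0,0,0],[0,0,0],[0,0,0]],"delta_pos":[[0,0,0.7],[0,0,0],[0,0,0],[0,0,0],[0,0,0],[0,0,0],[0,0,0],[0,0,0],[0,0,0]],"grip":[52,60,65,70,80,90,100,100,100]}'| egrep 'tcp|force|width'
python3 -m jog '{"rot":[[0,0,0],[0,0,0],[0,0,0],[0,0,0],[0,0,-4],[0,0,-4],[0,0,-4],[0,0,-4],[0,0,-4],[0,0,-4.7]],"delta_pos":[[0,0,8],[0,0,22],[0,0,35],[0,0,25],[20,-6,0],[30,-10,0],[36,-12,0],[36,-12,0],[26,-9,0],[12,-4,0]],"grip":[100,100,100,100,100,100,100,100,100,100]}'| egrep 'tcp|force'
python3 -m jog '{"rot":[[0,0,0],[0,0,0],[0,0,0],[0,0,0],[0,0,0]],"delta_pos":[[5.7,-2.3,-15],[0,0,-20],[0,0,0],[0,0,0],[0,0,0]],"grip":[100,100,100,100,100]}'| egrep 'time|tcp|rot'
python3 - <<'E'
from h import *
c=cap('wrist');s=r.sense();print(s['tcp_pos'])
im=c['frame'];m=cv2.inRange(im,(185,170,125),(255,255,235))
k,_=cv2.findContours(m,cv2.RETR_EXTERNAL,cv2.CHAIN_APPROX_NONE)
for q in k:
    if cv2.contourArea(q)>500:
        p=np.array([onz(c,*t[0],.095)[:2]*1000 for t in q],np.float32);print(cv2.boundingRect(q),cv2.minEnclosingCircle(p),p.min(0),p.max(0))
a=cap('side');b=cv2.cvtColor(a['frame'],cv2.COLOR_RGB2BGR);w=cv2.cvtColor(im,cv2.COLOR_RGB2BGR)
cv2.imwrite('pics/p8.png',np.hstack([cv2.resize(b[110:290,220:400],(400,400)),cv2.resize(w[60:420,100:460],(400,400))]))
E
```

```text
tcp_pos: [0.4479, 0.1863, 0.117]
wrist_force: [-0.0, -0.7, -0.8]
gripper_width: 0.963
tcp_pos: [0.6108, 0.1319, 0.2071]
wrist_force: [0.1, 0.3, -0.1]
time_s: 31.52
tcp_pos: [0.614, 0.1312, 0.1733]
ee_rot: [[0.01, -1.0, 0.002], [-1.0, -0.01, 0.0], [-0.0, -0.002, -1.0]]
[0.61410353 0.13135702 0.17374889]
(222, 179, 110, 104) ((613.5451049804688, 131.26202392578125), 32.871280670166016) [580.9135   98.59362] [646.3956  163.90518]
(0, 92, 85, 132) ((760.298828125, 88.12127685546875), 39.965782165527344) [723.26373  51.86817] [778.0769  126.75669]
(407, 84, 153, 193) ((497.8894348144531, 99.78939056396484), 64.96446990966797) [453.91214  45.16737] [534.2708  158.85687]
```

View pics/p8.png

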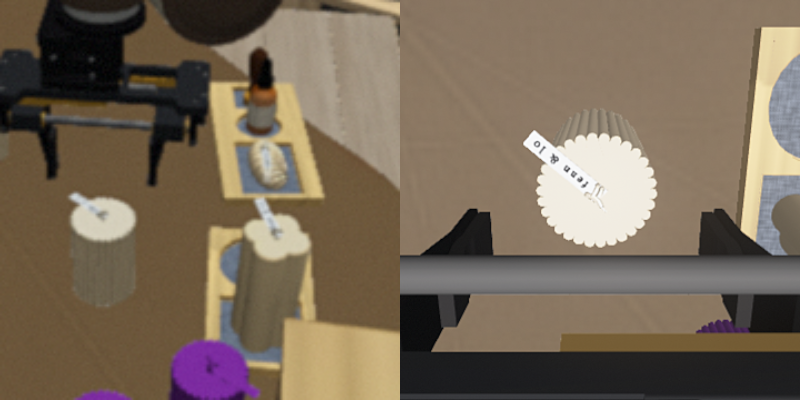

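The clover stands upright in the square bay, with bottle, stamp and shell in place. The short pillar's top circle is at (613.5,131.3), radius 32.9 mm, centred under the gripper. Descending and grasping.

```bash

python3 -m jog '{"rot":[[0,0,0],[0,0,0],[0,0,0],[0,0,0],[0,0,0],[0,0,0],[0,0,0],[0,0,0]],"delta_pos":[[-0.5,0,-12],[0,0,-22],[0,0,-22],[0,0,-20],[0,0,-13],[0,0,-6.5],[0,0,0],[0,0,0]],"grip":[100,100,100,100,100,100,100,100]}'| egrep 'tcp|force|width'
python3 -m jog '{"rot":[[0,0,0],[0,0,0],[0,0,0],[0,0,0],[0,0,0],[0,0,0],[0,0,0],[0,0,0],[0,0,0],[0,0,0]],"delta_pos":[[0,0,0],[0,0,0],[0,0,0],[0,0,0],[0,0,0],[0,0,0],[0,0,0],[0,0,0],[0,0,0],[0,0,0]],"grip":[90,86,82,79,76,70,50,20,0,0]}'| egrep 'tcp|force|width'
python3 -m jog '{"rot":[[0,0,0],[0,0,0],[0,0,0],[0,0,0],[0,0,0]],"delta_pos":[[0,0,0],[0,0,0],[0,0,0],[0,0,2],[0,0,3]],"grip":[0,0,0,0,0]}'| egrep 'time|tcp|force|width'
```

```text
tcp_pos: [0.6137, 0.1313, 0.0776]
wrist_force: [0.6, 0.3, 1.0]
gripper_width: 1.0
tcp_pos: [0.6134, 0.131, 0.0769]
wrist_force: [0.2, -0.5, 2.0]
gripper_width: 0.745
time_s: 33.53
tcp_pos: [0.6114, 0.1305, 0.0801]
wrist_force: [-0.2, 0.1, -3.3]
gripper_width: 0.747
```

```bash

python3 -m jog '{"rot":[[0,0,0],[0,0,0],[0,0,0],[0,0,0],[0,0,0]],"delta_pos":[[0,0,8],[0,0,12],[0,0,12],[0,0,4],[0,0,0]],"grip":[0,0,0,0,0]}'| egrep 'tcp|force|width'
python3 -m jog '{"rot":[[0,0,0],[0,0,0],[0,0,0],[0,0,0],[0,0,0],[0,0,0],[0,0,0],[0,0,0],[0,0,0],[0,0,0]],"delta_pos":[[-5,-8,0],[-12,-11,0],[-20,-11,0],[-26,-6,0],[-28,-3,0],[-26,-1,0],[-22,0,0],[-15,0,0],[-8,0,0],[0,0,0]],"grip":[0,0,0,0,0,0,0,0,0,0]}'| egrep 'tcp|force|width'
python3 -m jog '{"rot":[[0,0,0],[0,0,0],[0,0,0]],"delta_pos":[[-3,0,0],[0,0,0],[0,0,0]],"grip":[0,0,0]}'| egrep 'time|tcp|force|width'
```

```text
tcp_pos: [0.6139, 0.1314, 0.1197]
wrist_force: [-0.2, 0.3, -4.1]
gripper_width: 0.75
tcp_pos: [0.4489, 0.0901, 0.1173]
wrist_force: [-0.2, -0.2, -3.2]
gripper_width: 0.749
time_s: 35.03
tcp_pos: [0.4488, 0.0911, 0.1175]
wrist_force: [-0.0, 0.1, -2.3]
gripper_width: 0.743
```

```bash

python3 -m jog '{"rot":[[0,0,0],[0,0,0],[0,0,0],[0,0,0],[0,0,0],[0,0,0],[0,0,0]],"delta_pos":[[0,0,-8],[0,0,-10],[0,0,-8],[0,0,-4],[0,0,-2],[0,0,0],[0,0,0]],"grip":[0,0,0,0,0,0,0]}'| egrep 'tcp|force'
python3 -m jog '{"rot":[[0,0,0],[0,0,0],[0,0,0]],"delta_pos":[[0,0,-0.7],[0,0,-0.7],[0,0,0]],"grip":[0,0,0]}'| egrep 'tcp|force'
python3 -m jog '{"rot":[[0,0,0],[0,0,0],[0,0,0]],"delta_pos":[[0,0,-0.6],[0,0,0],[0,0,0]],"grip":[0,0,0]}'| egrep 'tcp|force'
```

```text
tcp_pos: [0.4483, 0.0911, 0.0855]
wrist_force: [0.2, -0.4, -2.6]
tcp_pos: [0.4481, 0.0911, 0.0843]
wrist_force: [-0.1, -0.2, -3.0]
tcp_pos: [0.448, 0.091, 0.0836]
wrist_force: [0.6, 0.3, -2.9]
```

```bash

python3 -m jog '{"rot":[[0,0,0],[0,0,0],[0,0,0]],"delta_pos":[[0,0,-0.6],[0,0,0],[0,0,0]],"grip":[0,0,0]}'| egrep 'tcp|force'
python3 -m jog '{"rot":[[0,0,0],[0,0,0],[0,0,0]],"delta_pos":[[0,0,-0.5],[0,0,0],[0,0,0]],"grip":[0,0,0]}'| egrep 'tcp|force'
```

```text
tcp_pos: [0.448, 0.091, 0.0829]
wrist_force: [0.4, 0.2, -2.4]
tcp_pos: [0.4481, 0.091, 0.0828]
wrist_force: [-1.6, -0.2, 2.1]
```

```bash

python3 -m jog '{"rot":[[0,0,0],[0,0,0],[0,0,0],[0,0,0],[0,0,0],[0,0,0],[0,0,0],[0,0,0],[0,0,0]],"delta_pos":[[0,0,0.4],[0,0,0],[0,0,0],[0,0,0],[0,0,0],[0,0,0],[0,0,0],[0,0,0],[0,0,0]],"grip":[68,74,78,82,88,94,100,100,100]}'| egrep 'tcp|force|width'
python3 -m jog '{"rot":[[0,0,0],[0,0,0],[0,0,0],[0,0,0],[0,0,0],[0,0,0],[0,0,0],[0,0,0],[0,0,0],[0,0,0]],"delta_pos":[[0,0,8],[0,0,22],[0,0,38],[0,0,40],[0,0,40],[0,0,40],[20,-10,20],[25,-20,10],[25,-20,0],[10,-10,0]],"grip":[100,100,100,100,100,100,100,100,100,100]}'| egrep 'tcp|force'
python3 -m jog '{"rot":[[0,0,0],[0,0,0],[0,0,0]],"delta_pos":[[0,0,0],[0,0,0],[0,0,0]],"grip":[100,100,100]}'| egrep 'time|tcp'
python3 - <<'E'
from h import *
b=[cv2.cvtColor(cap(n)['frame'],cv2.COLOR_RGB2BGR) for n in('side','scene')]
cv2.imwrite('pics/p9.png',np.vstack([cv2.resize(b[0][110:280,90:400],(547,300)),cv2.resize(b[1][110:310,110:475],(547,300))]))
E
```

```text
tcp_pos: [0.4481, 0.091, 0.0829]
wrist_force: [1.1, -0.1, 0.0]
gripper_width: 0.988
tcp_pos: [0.5303, 0.0296, 0.3024]
wrist_force: [-0.1, 0.9, 0.8]
time_s: 38.45
tcp_pos: [0.5274, 0.031, 0.3009]
```

View pics/p9.png

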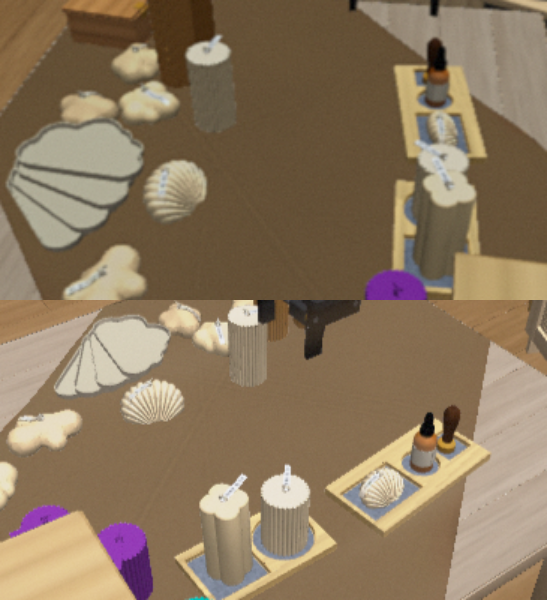

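All five items are upright in their bays, and the large shell and tall pillar are where they were. Handing in.

```bash
python3 -c "
from station import finish_job
print(finish_job())"
```

```text
the job is handed in; nothing more can be done
None
```

Both kits are made up and the job was handed in at about 38.5 s of the 128 s allowed. I placed the shell, bottle and stamp on the three-bay board, then the clover and the shorter ribbed pillar on the two-bay board. Each was lowered until the wrist force showed it on the bay floor, no more than about 9 N, before I let go.

The last side and scene pictures showed all five upright inside their bays, and the large shell, tall pillar and purple look-alikes undisturbed. In those pictures the turquoise one was mostly hidden or out of frame.

- **Shell grasp:** the shell slid about 11 mm down in the fingers when lifted, because the pads first closed low on its sloped back (jaw width went from 44 to 37 mm). The floor contact height matched the new grip, and it sat flat after release.
- **Failed check:** a pixel-colour check on the stamp, made while the arm may have been in view, disagreed between the two cameras. The later pictures showed the stamp upright in its bay.

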